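# Open the gas and snap the cover on the incubation chamber

### The arm

A 7-joint arm with a two-finger parallel gripper is mounted at the origin on the work surface. World frame = base frame: x ahead of the robot, y to its left, z up, the work surface at z = 0. Lengths are in mm, angles in rad, forces in N, time in s.
With the tool pointing down it reaches from about 425 to 950 mm from the base axis. Payload 4.7 kg.
Tool frame: the origin (TCP) lies midway between the tips of the shut fingers; the grasp point (between the pads) lies 19 mm behind it; x points along the fingers, y is the direction in which the jaws open and shut, and the axes are right-handed (so a half turn about x gives the same grasp; the last joint's range is limited). The gripper opens to 87 mm and grips with 3 to 60 N. Pads are 19 mm wide; open, the fingers measure 117 mm over their backs; the gripper's body (75 mm by 190 mm) begins 51 mm behind the grasp point.
Start: joints at [1.159, 0.469, -0.049, 1.532, 0.024, 1.141, -0.082], TCP at [252.173, -626.145, 222.573] pointing down, gripper open.
Joint ranges: [-2.59, 2.59], [-0.33, 1.99], [-1.39, 1.29], [0.1, 2.45], [-1.04, 4.18], [0.21, 1.99], [-2.66, 2.66]. Speed limits (rad/s): [2.57, 2.57, 3.14, 3.14, 3.14, 3.14, 3.14].

### API

Orientations are given as [roll, pitch, yaw] about the fixed x, y, z axes, in that order (R = Rz(yaw) Ry(pitch) Rx(roll)).
In Python, from workcell import manip gives the robot as it stands.
- The arm moves only by the shell command python3 -m creep 'ROWS' [OPENING] [FORCE]. ROWS is JSON, a list of rows, each a list of 6 numbers: the shift along the tool's x, y, z scaled (see below), then the turn, a rotation vector about the tool's x, y, z scaled (see below). In form: [[tx, ty, tz, rx, ry, rz], ...]. A call has 1 to 10 rows; each row is the pose to reach, as a shift and turn from the pose commanded when the call began, along the tool's axes at that moment; what a row does not reach only later rows make up. The controller multiplies each number of a shift by 120 mm and each number of a turn by 90 degrees. A row lasts 1/8 s, in which the tool goes at most 62.5 mm and 10.7 degrees, less where a joint would pass 70% of its speed; a pose out of reach is approached as far as the arm can. A call with a number of a shift or a turn outside -1 to 1 is refused whole. A call with a gripper value outside its range is refused whole. OPENING is the opening, from -1 (shut) to 1 (fully open), set as the call begins (- or left out, the last holds). The fingers move at their own pace and stop on an object; FORCE is the grip in N (left out, the last holds). Time passes only in rows, so rows that repeat a pose let the fingers close. It gives the time, the measured TCP pose, the force and the opening at its end, in the units of the state.
- manip.observe(): the state, without advancing time (a new reading comes with each control period).
- manip.get_image(name): name is "side" or "top" or "wrist"; returns (picture, depth): 400x640x3 uint8, blue, green, red; 400x640 float32, mm along the optical axis (not along the pixel's ray), 0 where there is no reading.
- manip.get_calibration(name): a dict with "camera_matrix" (3x3 intrinsics, pixels), "dist_coeffs" ([k1, k2, p1, p2, k3] as OpenCV has them; the pictures are not rectified), "cam_to_world" (4x4, takes a point from camera to world coordinates). Camera axes: x right, y down, z forward; pixel columns grow to the right and rows downward; lengths in mm; the calibration is good to about 2 mm. A picture is of the moment at which its call begins: read the wrist's pose just before it. get_calibration takes no time and is no camera call; for the wrist camera it gives the pose at the moment of the call.
- manip.sign_off(): hands the job in, once; it reports no verdict.
Trained networks look in the newest picture that a camera, given by its name, has taken for a name from the list of things; names that differ only in an ending like _2 or _b are one class to them, and where a whole thing is asked for, a point or a joint stands for the part that bears it (a point fixed in the world has none). Each returns a list of dicts, best first, with "conf" (0 to 1); they miss things now and then, are a little off and sometimes report something else, mostly with a low value. They report only what shows in the picture. A call takes as long as a camera call.
- manip.search_frame(camera, thing): "point" ([x, y, z] in mm, in world coordinates, good to about 4 mm: the middle of the surface that is visible of it).
The state is a dict: "time_s": time; "joints": joint angles; "qvel": joint speeds; "tau": joint torques, N m; "tcp_pos": TCP position; "tcp_rot": TCP orientation; "contact_force": force on the tool from outside, world axes, zero at the start; "ft_torque": the same for the moment, N m; "opening": finger opening in mm.
Only numpy, scipy, OpenCV 4.12 (cv2) and the standard library are available. Lean on these libraries where they do the work, as an engineer would, in place of code of your own. Each camera call takes 0.05 s, during which the arm holds its last target.

### The job

Open the gas first: push the mixer's sprung knob down, turn it clockwise (seen from above) to the round stud mark, and let it spring back up so that it locks there. Then pick up the loose clip cover by its ridge, press it level onto the incubation chamber until both spring clips snap over its lip, and keep pressing firmly down against the sprung bed: finish while still holding the cover pressed. Leave the other things on the table where they are.

Things in the scene. Friction and masses are not known exactly. Their poses are not given: they have to be found in the camera images.
- mixer: Gas mixer, fixed: grey painted box 110 x 90 x 45 mm (x, y, z), origin at the centre of its underside. In the middle of its top a black push-and-turn knob; round it two steel marks 38 mm from the knob axis: a flat bar at -x of the mixer (shut) and a round stud 60 degrees clockwise of it, seen from above (open).
- knob_grip (a point): On the knob axis at mid grip height, 74 mm above the table when up; moves and turns with the knob. Knob: round flange, 50 mm across, 6 mm thick, its top 14 mm below this point; on it an upright grip bar 44 mm long along this x, 12 mm thick along y, 26 mm high (top 12 mm above this point). White line on the pointer end (-x).
- knob_press (a joint): How far the knob is pushed down, m: 0 up, 0.008 bottomed; spring force 4 N at the start of travel, 8 N at the bottom. The knob can turn only when pushed down more than about 5 mm.
- knob_turn (a joint): Knob angle, rad, growing clockwise seen from above: 0 at the bar mark (shut), 1.05 at the round stud (open), stop at 1.08. Let go between the marks, it stays about 4 mm down, unlocked; let go beyond about 0.95 it springs fully up and is locked. Friction about 0.03 N m.
- chamber: Incubation chamber, fixed: aluminium base 176 x 112 x 16 mm, origin at the centre of its underside, on the table. Sprung dark steel bed, 80 x 74 mm, in its middle. Guide walls at +y and -y, 84 mm apart inside, and four corner stops, 113.6 mm apart inside along x, upright to 36 mm above the table, flared outward to 43 mm. A sprung steel clip at +x and one at -x.
- chamber_seat (a point): Centre of the top of the free bed, 30 mm above the table, axes of the chamber. The snapped cover is centred over it, its x along this x (either way round), underside about 1 mm lower when let go and lower still when pressed.
- cover: Loose clip cover, about 150 g, grey plastic, flat on the table; same after half a turn. Plate 100 x 80 mm, top 6 mm above its underside; lower lip 110 x 80 mm, 3 mm thick, so 5 mm proud at +x and -x. Origin: centre of the underside. On top an upright ridge 60 mm long along x, 14 mm thick along y, 6 to 32 mm above the underside, a glass window on each side.
- cover_grip (a point): Middle of the cover's ridge, 22 mm above the cover's underside; same axes as the cover.
- bed (a joint): How far the chamber's sprung bed is pressed down, m: 0 free, about 0.001 with the cover snapped and let go, 0.007 bottomed. Spring 1.5 N at 0, then 2 N per mm. Pressing firmly means more than 0.003 (about 7.5 N); 0.005 is a good aim.
- clip_a (a joint): Outward travel of the +x clip, m: 0 closed; spreads 0.003 as the lip passes, then snaps back to 0. Clips are 36 mm wide; nose radius 3 mm, centre 35 mm above the table, the noses 104 mm apart; ramps above open outward to about 114 mm apart, 46 mm above the table. Each spring 4 N at 0, 2 N per mm. Pushing past both takes about 8 to 13 N, then the force drops.
- clip_b (a joint): The same for the -x clip.
- vial: Bystander: small vial, 20 mm across, 42 mm tall, standing. Origin at its foot, as for all bystanders.
- tube: Bystander: small plain screw-cap tube, 20 mm across, 48 mm tall, standing.
- dish: Bystander: closed culture dish, 58 mm across, 14 mm high.
- flask: Bystander: amber glass bottle, 44 mm across, 68 mm tall.
- slidebox: Bystander: cardboard slide box 80 x 32 x 26 mm.
- driver: Bystander: screwdriver 130 mm long, lying along its x.
- lens: Bystander: steel microscope objective, 34 mm across, 42 mm tall, standing.

How it is judged:
By the outcome, as a careful person would: the job done as asked, in the order asked, and still so for the second after the job is handed in, while the arm keeps its last pose, push and grip.
It also fails if it takes over 61 s, if anything falls off the work surface, if the arm or the gripper's body presses on something with over 40 N, if the wrist force passes 120 N, or if a joint passes its speed limit or range.

## Working session

There is one attempt and no reset: what is moved stays moved. The work goes in short steps, Python scripts to look and compute and a shell command to move; the robot and the scene stay as the last step left them, time stands still between calls to the robot, and variables do not carry over. Pictures are saved under pics/ and viewed, and the job is handed in when it is done.

```bash
ls; mkdir -p pics; python3 - <<'E'
from workcell import manip
import cv2
s=manip.observe();print({k:s[k] for k in s if k not in('tau','qvel')})
for n in('top','side'):
    im,d=manip.get_image(n);cv2.imwrite(f'pics/{n}0.png',im)
    for t in (['mixer','knob_grip','chamber','cover','cover_grip','vial','tube','dish','flask','slidebox','driver','lens'] if n=='top' else ['knob_grip','chamber','cover_grip','cover']):
        r=manip.search_frame(n,t);print(n,t,[(x['conf'],[round(v) for v in x['point']]) for x in r[:2]])
E
```

```text
pics
{'time_s': 0.0, 'joints': array([ 1.15906871,  0.46946358, -0.04859853,  1.533683  ,  0.02412905,
        1.14098627, -0.08231707]), 'tcp_pos': array([ 251.92557941, -625.58678383,  221.48914573]), 'tcp_rot': array([-1.52182823,  1.56884283,  2.0026217 ]), 'contact_force': array([-0.5364595 , -0.15739011,  0.10209565]), 'ft_torque': array([ 0.02429454,  0.00732406, -0.02788844]), 'opening': 86.5762284631572}
top mixer [(0.78, [491, -258, 45])]
top knob_grip [(0.69, [487, -260, 63])]
top chamber [(0.7, [542, 32, 31]), (0.59, [719, 165, 14])]
top cover [(0.92, [547, 268, 4]), (0.66, [712, 302, 28])]
top cover_grip [(0.91, [545, 266, 11]), (0.47, [485, -256, 59])]
top vial [(0.56, [554, 144, 42])]
top tube [(0.58, [764, 24, 35]), (0.36, [513, -152, 40])]
top dish [(0.87, [722, 167, 16]), (0.56, [716, -157, 40])]
top flask [(0.77, [715, -153, 42])]
top slidebox [(0.8, [712, 300, 28])]
top driver [(0.72, [733, -327, 22])]
top lens [(0.67, [760, 23, 32])]
side knob_grip [(0.7, [489, -260, 67]), (0.61, [601, 24, 40])]
side chamber [(0.97, [526, 50, 30])]
side cover_grip [(0.74, [538, 276, 10])]
side cover [(0.68, [482, 43, 39]), (0.53, [488, -260, 71])]
```

View pics/top0.png

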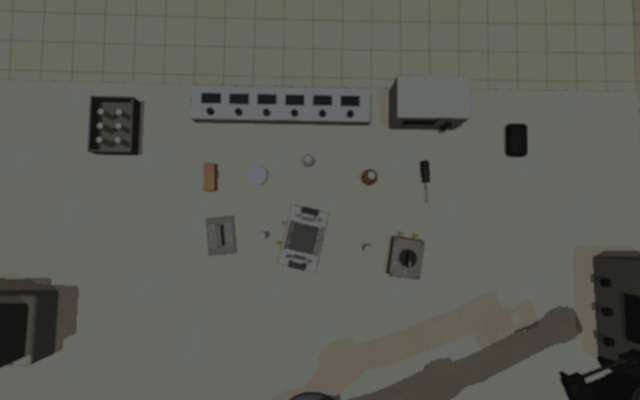

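View pics/side0.png

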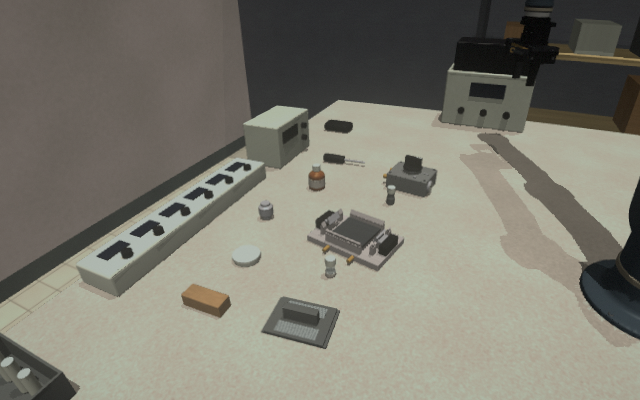

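The top picture shows the mixer and knob at about (408,258), the chamber at (303,238), the cover at (221,235), the vial at (264,234) and the tube at (366,246). I'll zoom in and write a helper.

```bash
cat > h.py <<'E'
import numpy as np, cv2
from scipy.spatial.transform import Rotation as Ro
from workcell import manip
def rpy(a): return Ro.from_euler('xyz',a)
def down(yaw):
    # tool x down, tool y (jaw) at angle yaw in world
    x=np.array([0,0,-1.]);y=np.array([np.cos(yaw),np.sin(yaw),0]);z=np.cross(x,y)
    return Ro.from_matrix(np.c_[x,y,z])
def plan(p,R=None,cur=None):
    s=manip.observe();Rc=rpy(s['tcp_rot']) if cur is None else cur[1]
    pc=s['tcp_pos'] if cur is None else np.array(cur[0])
    sh=Rc.inv().apply(np.array(p)-pc)/120
    rv=(Rc.inv()*(R if R is not None else Rc)).as_rotvec()/(np.pi/2)
    return np.round(sh,4),np.round(rv,4)
def st():
    s=manip.observe();print('t',round(s['time_s'],2),'p',np.round(s['tcp_pos'],1),'jaw',np.round(rpy(s['tcp_rot']).as_matrix()[:,1],3),'x',np.round(rpy(s['tcp_rot']).as_matrix()[:,0],3),'F',np.round(s['contact_force'],1),'T',np.round(s['ft_torque'],2),'o',round(s['opening'],1),'q',np.round(s['joints'],2));return s
def cloud(n,mask=None):
    im,d=manip.get_image(n);c=manip.get_calibration(n)
    K=np.array(c['camera_matrix']);D=np.array(c['dist_coeffs']);T=np.array(c['cam_to_world'])
    v,u=np.mgrid[0:400,0:640]
    xy=cv2.undistortPoints(np.stack([u,v],-1).reshape(-1,1,2).astype(np.float64),K,D).reshape(400,640,2)
    P=np.dstack([xy*d[...,None],d]);W=P@T[:3,:3].T+T[:3,3];W[d==0]=np.nan
    return im,W
E
python3 - <<'E'
from h import *
s=st();print(rpy(s['tcp_rot']).as_matrix().round(3))
im,W=cloud('top')
np.save('W.npy',W)
c=cv2.convertScaleAbs(im[140:290,190:450],alpha=1.8);cv2.imwrite('pics/topz.png',cv2.resize(c,None,fx=3,fy=3,interpolation=cv2.INTER_CUBIC))
c=manip.get_calibration('top');print(c['camera_matrix'])
print(W[258,408],W[235,221],W[238,303])
print(plan([489,-260,250],down(0)),plan([489,-260,250],down(np.pi)))
E
```

```text
t 0.9 p [ 252.2 -626.1  222.6] jaw [ 0.374 -0.928  0.   ] x [ 0. -0. -1.] F [-0.7 -0.6  0.3] T [-0.04 -0.01  0.02] o 86.5 q [ 1.16  0.47 -0.05  1.53  0.02  1.14 -0.08]
[[ 0.     0.374 -0.928]
 [-0.    -0.928 -0.374]
 [-1.     0.    -0.   ]]
[[395.1883112    0.         319.91444104]
 [  0.         395.1883112  200.27595413]
 [  0.           0.           1.        ]]
[ 492.68500002 -262.44025424   82.25898493] [549.15356949 262.04546318  22.26392194] [543.00773131  26.64082162  27.88720468]
(array([-0.2285, -2.0932, -2.9705]), array([-7.563e-01,  0.000e+00, -1.000e-04])) (array([-0.2285, -2.0932, -2.9705]), array([ 1.2437e+00, -1.0000e-04, -0.0000e+00]))
```

View pics/topz.png

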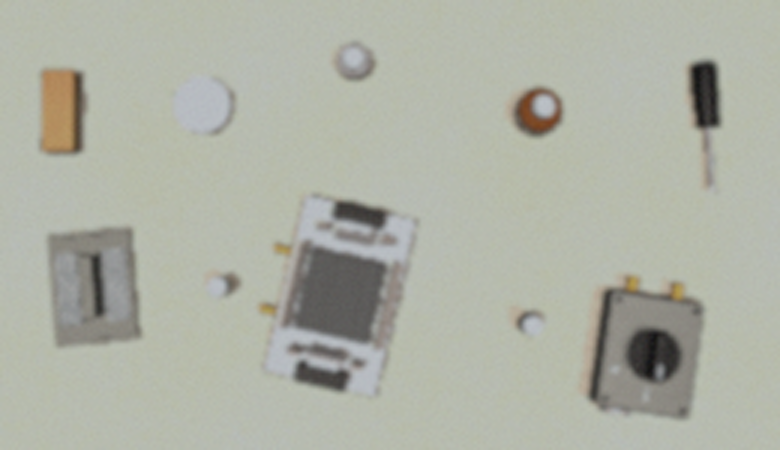

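```bash
python3 -m creep '[[0,-0.7,-1,-0.85,0,0],[0,-0.7,-1,-0.85,0,0],[0,-0.7,-1,-0.85,0,0],[0,-0.7,-1,-0.85,0,0],[0,-0.7,-1,-0.85,0,0],[0,-0.7,-1,-0.85,0,0],[0,-0.7,-1,-0.85,0,0],[0,-0.7,-1,-0.85,0,0]]'
python3 - <<'E'
from h import *
st();print(plan([490,-260,210],down(np.radians(82))))
E
```

```text
time_s: 1.95
tcp_pos: [332.0, -503.5, 222.6]
tcp_rot: [1.51, 1.57, 0.086]
contact_force: [0.2, 0.5, 0.8]
opening: 86.9
t 1.95 p [ 332.  -503.5  222.6] jaw [0.989 0.145 0.   ] x [ 0.  0. -1.] F [0.2 0.5 0.8] T [-0.01 -0.15 -0.03] o 86.9 q [ 1.19  0.38 -0.36  1.7   0.15  1.1   0.93]
(array([ 0.1056,  1.5978, -1.8159]), array([-8.182e-01,  1.000e-04, -2.000e-04]))
```

```bash
python3 -m creep '[[0.05,0.8,-0.9,-0.82,0,0],[0.05,0.8,-0.9,-0.82,0,0],[0.05,0.8,-0.9,-0.82,0,0],[0.05,0.8,-0.9,-0.82,0,0],[0.05,0.8,-0.9,-0.82,0,0],[0.05,0.8,-0.9,-0.82,0,0],[0.05,0.8,-0.9,-0.82,0,0],[0.05,0.8,-0.9,-0.82,0,0]]'
python3 - <<'E'
from h import *
st();print(plan([470,-260,210],down(np.radians(82))))
E
```

```text
time_s: 2.95
tcp_pos: [411.1, -382.6, 216.5]
tcp_rot: [0.967, 1.57, 0.828]
contact_force: [0.3, 0.3, -0.4]
opening: 86.9
t 2.95 p [ 411.1 -382.6  216.5] jaw [0.139 0.99  0.   ] x [ 0.  0. -1.] F [ 0.3  0.3 -0.4] T [ 0.13 -0.11 -0.01] o 86.9 q [ 1.2   0.37 -0.67  1.79  0.25  1.08  1.87]
(array([0.0547, 1.0802, 0.3433]), array([-0.0001,  0.0001, -0.0002]))
```

```bash
python3 -m creep '[[0.05,0.5,0.2,0,0,0],[0.05,0.99,0.34,0,0,0],[0.05,0.99,0.34,0,0,0],[0.05,0.99,0.34,0,0,0]]'
python3 - <<'E'
from h import *
st();im,W=cloud('wrist');np.save('W.npy',W);cv2.imwrite('pics/w1.png',im)
r=manip.search_frame('wrist','knob_grip');print(r[:2])
T=np.array(manip.get_calibration('wrist')['cam_to_world']);print(T.round(2))
E
```

```text
time_s: 3.45
tcp_pos: [467.6, -270.8, 210.6]
tcp_rot: [-1.694, 1.57, -1.832]
contact_force: [0.1, -0.2, 0.7]
opening: 87.2
t 3.45 p [ 467.6 -270.8  210.6] jaw [ 0.138  0.99  -0.001] x [-0.    -0.001 -1.   ] F [ 0.1 -0.2  0.7] T [-0.   -0.17 -0.  ] o 87.2 q [ 1.02  0.34 -0.71  1.84  0.26  1.05  1.64]
[{'point': [486.3, -264.1, 60.4], 'conf': 0.87}]
[[ 1.4000e-01  9.5000e-01  2.8000e-01  3.8814e+02]
 [ 9.9000e-01 -1.3000e-01 -4.0000e-02 -2.6031e+02]
 [-0.0000e+00  2.9000e-01 -9.6000e-01  3.7206e+02]
 [ 0.0000e+00  0.0000e+00  0.0000e+00  1.0000e+00]]
```

View pics/w1.png

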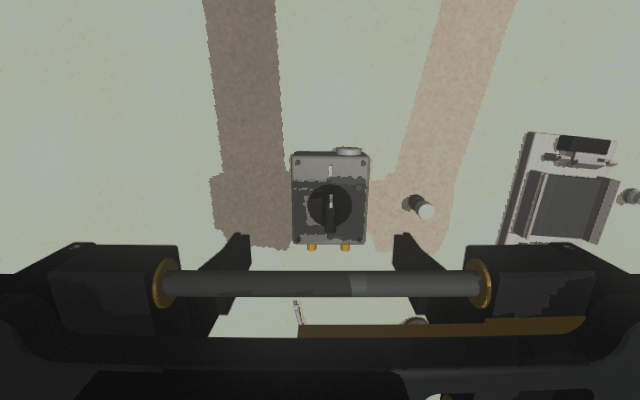

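```bash
python3 - <<'E'
from h import *
W=np.load('W.npy')
sel=(abs(W[...,0]-488)<90)&(abs(W[...,1]+262)<70)
for lo,hi in((41,49),(50,66),(80,92)):
    m=sel&(W[...,2]>lo)&(W[...,2]<hi);P=W[m]
    r=cv2.minAreaRect(P[:,:2].astype(np.float32));print(lo,m.sum(),np.median(P[:,2]),r, P[:,:2].mean(0))
E
```

```text
41 5152 44.311662341148946 ((487.5191345214844, -264.655029296875), (89.6561050415039, 109.3757553100586), 81.55538940429688) [ 482.29117388 -264.11665641]
50 1043 59.32820579282878 ((487.1838073730469, -264.8400573730469), (48.59367370605469, 48.418052673339844), 81.90359497070312) [ 485.82403126 -264.96138865]
80 463 85.22841473363314 ((487.80926513671875, -264.5595397949219), (11.582921981811523, 44.3947639465332), 82.26838684082031) [ 486.24783473 -264.61595439]
```

```bash
python3 - <<'E'
from h import *
print(plan([487.5,-264.6,66],down(np.radians(81.9))))
E
```

```text
(array([1.2033, 0.0862, 0.1611]), array([ 0.0009, -0.0003,  0.0005]))
```

```bash
python3 -m creep '[[0.4,0.086,0.161,0,0,0],[0.8,0.086,0.161,0,0,0],[0.8,0.086,0.161,0,0,0],[0.8,0.086,0.161,0,0,0]]' -0.3
python3 - <<'E'
from h import *
st();im,W=cloud('wrist');cv2.imwrite('pics/w2.png',im)
sel=(abs(W[...,0]-488)<40)&(abs(W[...,1]+262)<16)
m=sel&(W[...,2]>82)&(W[...,2]<92);P=W[m]
print(m.sum(),cv2.minAreaRect(P[:,:2].astype(np.float32)))
print(plan([487.5,-264.6,66],down(np.radians(81.9))))
E
```

```text
time_s: 4.05
tcp_pos: [488.9, -264.0, 115.9]
tcp_rot: [-0.38, 1.569, -0.518]
contact_force: [0.4, -0.2, 0.2]
opening: 55.0
t 4.05 p [ 488.9 -264.   115.9] jaw [ 0.137  0.991 -0.001] x [ 0.002 -0.001 -1.   ] F [ 0.4 -0.2  0.2] T [ 0.11 -0.15  0.02] o 55.0 q [ 0.93  0.48 -0.66  1.9   0.37  0.89  1.51]
963 ((488.4629821777344, -263.6036682128906), (11.56219482421875, 43.532997131347656), 81.77116394042969)
(array([ 0.4212, -0.0069, -0.0158]), array([0.0025, 0.002 , 0.0008]))
```

View pics/w2.png

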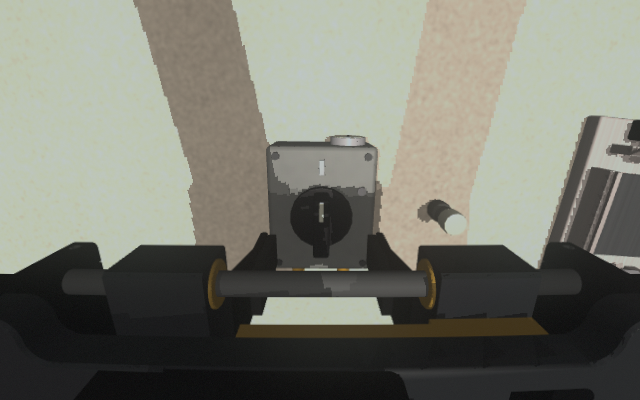

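```bash
python3 -m creep '[[0.2,0,-0.005,0,0,0],[0.415,0,-0.005,0,0,0],[0.415,0,-0.005,0,0,0]]' && python3 -m creep '[[0,0,0,0,0,0],[0,0,0,0,0,0],[0,0,0,0,0,0],[0,0,0,0,0,0]]' -1 30;python3 - <<'E'
from h import *
st()
E
```

```text
time_s: 4.47
tcp_pos: [487.4, -263.1, 65.3]
tcp_rot: [-2.279, 1.57, -2.416]
contact_force: [-0.3, 0.6, 0.7]
opening: 31.3
time_s: 4.97
tcp_pos: [488.4, -264.3, 65.8]
tcp_rot: [-0.782, 1.567, -0.918]
contact_force: [0.6, -4.4, 4.3]
opening: 11.4
t 4.97 p [ 488.4 -264.3   65.8] jaw [ 0.136  0.991 -0.002] x [ 0.002 -0.003 -1.   ] F [ 0.6 -4.4  4.3] T [-0.91 -0.17  0.01] o 11.4 q [ 0.89  0.54 -0.62  1.94  0.44  0.79  1.46]
```

Gripped. Now press 9 mm, turn 61° clockwise about tool +x (0.678), with the force checked between steps.

```bash
python3 -m creep '[[0.03,0,0,0,0,0],[0.06,0,0,0,0,0],[0.07,0,0,0,0,0],[0.07,0,0,0,0,0]]';python3 - <<'E'
from h import *
st()
E
```

```text
time_s: 5.48
tcp_pos: [488.5, -264.3, 58.0]
tcp_rot: [-1.041, 1.567, -1.178]
contact_force: [-2.6, -4.4, 13.8]
opening: 12.0
t 5.47 p [ 488.5 -264.3   58. ] jaw [ 0.136  0.991 -0.003] x [ 0.001 -0.003 -1.   ] F [-2.6 -4.4 13.8] T [-1.01  0.53  0.02] o 12.0 q [ 0.88  0.55 -0.61  1.94  0.45  0.78  1.45]
```

```bash
python3 -m creep '[[0,0,0,0.1,0,0],[0,0,0,0.2,0,0],[0,0,0,0.3,0,0],[0,0,0,0.4,0,0],[0,0,0,0.5,0,0],[0,0,0,0.6,0,0],[0,0,0,0.67,0,0],[0,0,0,0.67,0,0]]';python3 - <<'E'
from h import *
st()
E
```

```text
time_s: 6.48
tcp_pos: [489.0, -263.6, 58.1]
tcp_rot: [0.421, 1.567, -0.768]
contact_force: [-1.8, -4.1, 12.9]
opening: 11.9
t 6.47 p [ 489.  -263.6   58.1] jaw [0.928 0.373 0.002] x [ 0.003 -0.003 -1.   ] F [-1.8 -4.1 12.9] T [-0.78  0.23 -0.05] o 11.9 q [ 0.69  0.5  -0.35  1.95  0.25  0.72  0.57]
```

```bash
python3 -m creep '[[-0.03,0,0,0,0,0],[-0.06,0,0,0,0,0],[-0.072,0,0,0,0,0],[-0.072,0,0,0,0,0]]' && python3 -m creep '[[0,0,0,0,0,0],[0,0,0,0,0,0],[0,0,0,0,0,0]]' -0.3 && python3 -m creep '[[-0.4,0,0,0,0,0],[-0.8,0,0,0,0,0],[-0.8,0,0,0,0,0]]';python3 - <<'E'
from h import *
st();im,W=cloud('wrist');cv2.imwrite('pics/w3.png',im)
sel=(abs(W[...,0]-488)<60)&(abs(W[...,1]+262)<60)
for lo,hi in((50,66),(72,95)):
    m=sel&(W[...,2]>lo)&(W[...,2]<hi);P=W[m]
    r=cv2.minAreaRect(P[:,:2].astype(np.float32));print(lo,m.sum(),np.median(P[:,2]),r)
E
```

```text
time_s: 6.98
tcp_pos: [488.9, -263.6, 65.5]
tcp_rot: [0.688, 1.567, -0.5]
contact_force: [2.4, -6.4, 3.6]
opening: 11.3
time_s: 7.35
tcp_pos: [487.0, -261.4, 64.3]
tcp_rot: [-2.721, 1.569, 2.375]
contact_force: [0.8, 0.0, -0.3]
opening: 28.7
time_s: 7.72
tcp_pos: [490.1, -263.0, 164.6]
tcp_rot: [0.748, 1.563, -0.44]
contact_force: [0.0, 0.0, 0.0]
opening: 30.2
t 7.72 p [ 490.1 -263.   164.6] jaw [0.927 0.374 0.005] x [ 0.007 -0.003 -1.   ] F [0. 0. 0.] T [-0.02 -0.11 -0.04] o 30.2 q [ 0.73  0.36 -0.4   1.87  0.17  0.93  0.64]
50 1443 57.24850153399473 ((486.0045471191406, -262.7211608886719), (48.90919876098633, 48.49974822998047), 22.333200454711914)
72 698 83.08367003688595 ((486.30377197265625, -263.02490234375), (11.606924057006836, 43.73309326171875), 21.740440368652344)
```

View pics/w3.png

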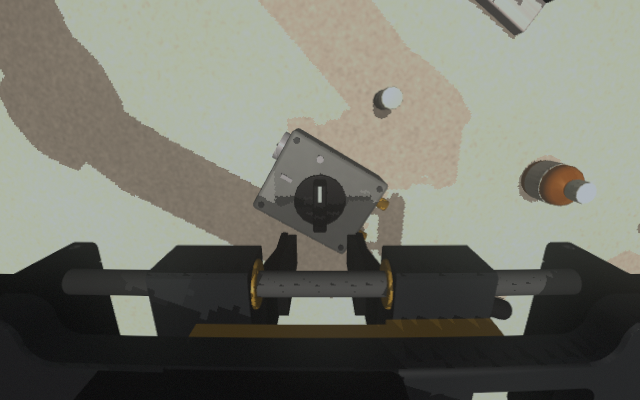

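The pointer at (320,190) lines up with the round stud at (320,159). The knob reads about 2 mm lower than before, so I'll compare it with the mixer top.

```bash
python3 - <<'E'
from h import *
for i in range(2):
    im,W=cloud('wrist')
    d=np.hypot(W[...,0]-486,W[...,1]+262.8)
    m=(d<52)&(d>27)&(W[...,2]>35)&(W[...,2]<50)
    P=W[m];A=np.c_[P[:,:2]-[486,-263],np.ones(len(P))]
    co=np.linalg.lstsq(A,P[:,2],rcond=None)[0];print('mixer top plane',co,np.median(P[:,2]))
    for lo,hi in((50,66),(76,95)):
        Q=W[(d<23)&(W[...,2]>lo)&(W[...,2]<hi)];h=Q[:,2]-np.c_[Q[:,:2]-[486,-263],np.ones(len(Q))]@co
        print(lo,len(Q),np.percentile(h,[10,50,90]))
W=np.load('W.npy')
d=np.hypot(W[...,0]-487.5,W[...,1]+264.6)
P=W[(d<52)&(d>27)&(W[...,2]>35)&(W[...,2]<50)];A=np.c_[P[:,:2]-[486,-263],np.ones(len(P))]
co=np.linalg.lstsq(A,P[:,2],rcond=None)[0];print('before',co)
for lo,hi in((50,66),(76,95)):
        Q=W[(d<23)&(W[...,2]>lo)&(W[...,2]<hi)];h=Q[:,2]-np.c_[Q[:,:2]-[486,-263],np.ones(len(Q))]@co
        print(lo,np.percentile(h,[10,50,90]))
print(manip.search_frame('wrist','knob_grip')[:1]);
# next
T=np.array([545,150,215]);st();print(plan([430,-263,220],down(np.radians(95))))
E
```

```text
mixer top plane [-3.85404273e-03 -2.01198628e-03  4.29477191e+01] 42.97302708304437
50 1190 [14.20129398 15.09221346 16.00729701]
76 686 [39.55211021 40.93110072 41.91857804]
mixer top plane [-3.14564409e-03 -2.53661124e-03  4.35763671e+01] 43.60467838234774
50 1223 [14.13195513 15.08047394 15.99312689]
76 693 [39.71115333 40.88637303 41.82940274]
before [-4.42833012e-04  8.69142292e-04  4.43269385e+01]
50 [14.2061283  15.06660866 16.05243749]
76 [39.49065293 40.88045661 41.83702013]
[{'point': [490.8, -263.8, 60.3], 'conf': 0.7}]
t 7.92 p [ 486.5 -262.1  159.5] jaw [ 0.928  0.374 -0.002] x [-0.003  0.001 -1.   ] F [ 0.4 -0.1  0.6] T [ 0.01 -0.11  0.04] o 30.7 q [ 0.73  0.37 -0.4   1.88  0.17  0.93  0.64]
(array([-0.5031, -0.4406, -0.1698]), array([-8.117e-01, -2.100e-03,  2.000e-04]))
```

The knob is fully up (same 15.1 and 40.9 mm above the mixer top as before) and sits at the stud, so it is locked. Next, the cover.

```bash
python3 -m creep '[[-0.2,0.4,-1,-0.81,0,0],[-0.2,0.4,-1,-0.81,0,0],[-0.2,0.4,-1,-0.81,0,0],[-0.2,0.4,-1,-0.81,0,0],[-0.2,0.4,-1,-0.81,0,0],[-0.2,0.4,-1,-0.81,0,0],[-0.2,0.4,-1,-0.81,0,0]]' 1
python3 - <<'E'
from h import *
st();print(plan([530,260,190],down(np.radians(95))))
E
```

```text
time_s: 8.8
tcp_pos: [486.3, -133.1, 183.4]
tcp_rot: [2.588, 1.568, 2.677]
contact_force: [-0.1, -0.0, 0.1]
opening: 85.4
t 8.8 p [ 486.3 -133.1  183.4] jaw [-0.09   0.996  0.002] x [-0.003  0.001 -1.   ] F [-0.1 -0.   0.1] T [ 0.11 -0.14  0.01] o 85.4 q [ 0.77  0.31 -0.71  1.94  0.24  0.97  1.61]
(array([-0.0512,  3.2301,  0.6555]), array([ 0.0015, -0.0018, -0.0011]))
```

```bash
python3 -m creep '[[0,0.5,0.2,0,0,0],[0,1,0.2,0,0,0]]' && python3 -m creep '[[0,0.5,0.1,0,0,0],[0,1,0.2,0,0,0]]' && python3 -m creep '[[0,0.5,0.1,0,0,0],[0,1,0.2,0,0,0],[0,1,0.2,0,0,0],[0,1,0.2,0,0,0]]'
python3 - <<'E'
from h import *
st();im,W=cloud('wrist');cv2.imwrite('pics/w4.png',im);np.save('W4.npy',W)
print(manip.search_frame('wrist','cover')[:2],manip.search_frame('wrist','cover_grip')[:2])
E
```

```text
time_s: 9.05
tcp_pos: [501.6, -10.9, 183.6]
tcp_rot: [2.061, 1.568, 2.143]
contact_force: [-0.2, 1.0, 0.2]
opening: 86.9
time_s: 9.3
tcp_pos: [514.1, 111.2, 183.5]
tcp_rot: [-3.041, 1.568, -2.957]
contact_force: [0.3, -0.9, -0.3]
opening: 87.1
time_s: 9.8
tcp_pos: [528.0, 230.7, 183.4]
tcp_rot: [-2.706, 1.567, -2.621]
contact_force: [0.4, -0.7, -0.0]
opening: 87.1
t 9.8 p [528.  230.7 183.4] jaw [-0.085  0.996 -0.001] x [-0.003 -0.002 -1.   ] F [ 0.4 -0.7 -0. ] T [ 0.08 -0.14  0.07] o 87.1 q [ 0.09  0.46 -0.77  1.78  0.36  1.05  0.85]
[{'point': [544.0, 266.8, 6.6], 'conf': 0.68}] [{'point': [534.1, 269.3, 11.2], 'conf': 0.68}]
```

View pics/w4.png

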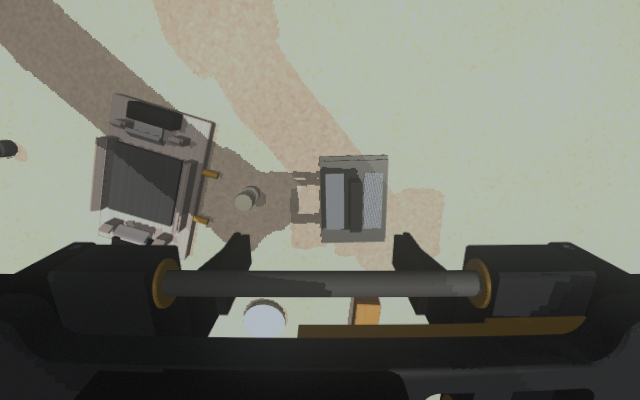

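The cover is at about (354,198) with its ridge running vertically, the chamber at (145,175) and the vial at (247,197). Now I'll measure the cover and chamber.

```bash
python3 - <<'E'
from h import *
W=np.load('W4.npy')
d=np.hypot(W[...,0]-544,W[...,1]-267)
def rect(m,n):
    m=m.astype(np.uint8);k,l,s,c=cv2.connectedComponentsWithStats(m);j=1+s[1:,4].argmax();P=W[l==j]
    r=cv2.minAreaRect(P[:,:2].astype(np.float32));print(n,len(P),np.median(P[:,2]).round(1),r);return P
rect((d<80)&(W[...,2]>-1)&(W[...,2]<12)&(W[...,2]>1.5),'coverplate')
rect((d<80)&(W[...,2]>27)&(W[...,2]<40),'ridge')
f=W[(d<90)&(d>72)];print('table z',np.nanmedian(f[:,2]))
d2=np.hypot(W[...,0]-540,W[...,1]-30)
rect((d2<110)&(W[...,2]>9)&(W[...,2]<20),'base')
rect((d2<110)&(W[...,2]>9)&(W[...,2]<60),'base+')
rect((d2<75)&(W[...,2]>25)&(W[...,2]<32),'bed')
E
```

```text
coverplate 4993 5.9 ((546.58544921875, 271.0994873046875), (110.77202606201172, 81.82223510742188), 6.110437393188477)
ridge 629 31.5 ((546.4677124023438, 270.7616271972656), (60.195735931396484, 13.800952911376953), 5.932794094085693)
table z 266.968220161149
base 4052 15.7 ((541.5015258789062, 38.7249870300293), (129.89598083496094, 175.54519653320312), 77.17564392089844)
base+ 14683 29.6 ((542.0462646484375, 38.38048553466797), (130.08277893066406, 176.4688262939453), 77.41497039794922)
bed 4937 29.8 ((538.74658203125, 24.748493194580078), (86.52877044677734, 85.2036361694336), 78.49714660644531)
```

```bash
python3 -m creep '[[0,-0.5,0,0,0,0],[0,-1,-0.1,0.1,0,0]]' && python3 -m creep '[[0,-0.4,-0.05,0.1,0,0],[0,-0.6,-0.1,0.1,0,0],[0,-0.6,-0.1,0.1,0,0],[0,-0.6,-0.1,0.1,0,0]]'
python3 - <<'E'
from h import *
st();im,W=cloud('wrist');cv2.imwrite('pics/w5.png',im);Ws=np.stack([W]+[cloud('wrist')[1] for _ in range(2)]);np.save('W5.npy',np.median(Ws,0));st()
print(manip.search_frame('wrist','chamber')[:2])
E
```

```text
time_s: 10.2
tcp_pos: [527.4, 108.0, 184.8]
tcp_rot: [0.45, 1.57, 0.371]
contact_force: [0.6, -1.2, 0.1]
opening: 87.2
time_s: 10.7
tcp_pos: [509.9, 40.2, 185.2]
tcp_rot: [0.834, 1.57, 0.604]
contact_force: [0.3, 0.8, 0.6]
opening: 86.8
t 10.7 p [509.9  40.2 185.2] jaw [0.228 0.974 0.001] x [ 0.001  0.001 -1.   ] F [0.3 0.8 0.6] T [ 0.07 -0.13  0.  ] o 86.8 q [ 0.42  0.32 -0.7   1.93  0.25  0.98  0.94]
t 10.85 p [509.9  41.1 185.1] jaw [0.226 0.974 0.001] x [ 0.     0.001 -1.   ] F [ 0.1  0.3 -0.1] T [ 0.08 -0.13  0.04] o 87.2 q [ 0.42  0.32 -0.7   1.93  0.25  0.98  0.94]
[{'point': [522.7, 30.8, 29.4], 'conf': 0.77}]
```

View pics/w5.png

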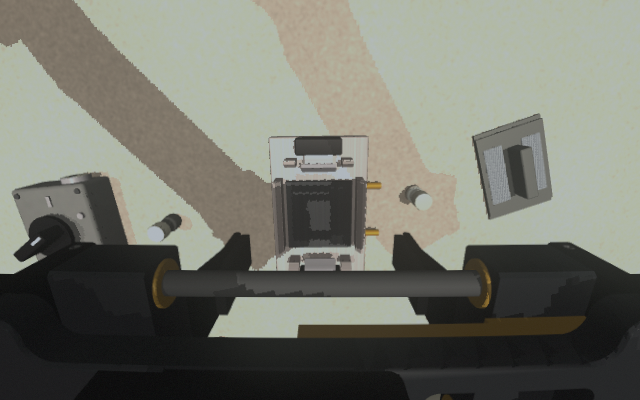

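```bash
python3 - <<'E'
from h import *
for f,c0 in(('W5.npy',(538,30)),('W4.npy',(538,30))):
    W=np.load(f);d=np.hypot(W[...,0]-c0[0],W[...,1]-c0[1]);ok=(d<130)&(W[...,2]<70)
    # yaw from bed region edges: walls tops z 34..46
    for nm,lo,hi in(('bed',25,32),('walls',34,48),('base',11,20)):
        m=(ok&(W[...,2]>lo)&(W[...,2]<hi)&(d<110)).astype(np.uint8)
        k,l,s,c=cv2.connectedComponentsWithStats(m)
        for j in np.argsort(-s[1:,4])[:5]+1:
            if s[j,4]<120: continue
            P=W[l==j];r=cv2.minAreaRect(P[:,:2].astype(np.float32));print(f,nm,s[j,4],np.median(P[:,2]).round(1),np.round(r[0],1),np.round(r[1],1),round(r[2],2))
W=np.load('W5.npy')
a=np.radians(-13);R=np.array([[np.cos(a),np.sin(a)],[-np.sin(a),np.cos(a)]])
g=(W[...,:2]-[538,30])@R.T
H=np.full((220,300),0.,np.float32)
ok=(abs(g[...,0])<148)&(abs(g[...,1])<108)&(W[...,2]<70)
i=np.round(109-g[...,1][ok]).astype(int);j=np.round(g[...,0][ok]+150).astype(int);np.maximum.at(H,(i,j),W[...,2][ok].astype(np.float32))
cv2.imwrite('pics/H.png',cv2.resize(np.clip(H*5,0,255).astype(np.uint8),None,fx=2.6,fy=2.6,interpolation=cv2.INTER_NEAREST))
E
```

```text
W5.npy bed 4262 29.5 [540.8  31. ] [74.2 80.9] 77.59
W5.npy walls 1327 37.4 [471.6  46.3] [49.8 34.9] 76.89
W5.npy walls 569 40.8 [530.6 -13.6] [ 7.9 84. ] 77.64
W5.npy walls 548 40.9 [550.5  75.8] [ 7.9 84.3] 77.51
W5.npy walls 364 42.0 [596.3  18.7] [35.5  9.8] 76.95
W5.npy base 4641 15.4 [538.2  40.4] [129.4 167.6] 77.44
W4.npy bed 4937 29.8 [538.7  24.7] [86.5 85.2] 78.5
W4.npy bed 181 28.7 [550.8  78.5] [ 8.6 83.9] 82.86
W4.npy walls 1572 37.7 [471.   39.7] [63.1 36.8] 76.4
W4.npy walls 901 39.6 [530.5 -14.7] [ 9.5 85.6] 77.4
W4.npy walls 751 39.4 [600.6   7.5] [56.6 26.3] 89.27
W4.npy walls 582 37.6 [550.3  74.6] [ 9.2 83.7] 77.43
W4.npy base 3939 15.7 [541.5  38.7] [129.9 175.5] 77.18
W4.npy base 449 15.7 [461.5  12.9] [44.9 30.1] 78.41
```

View pics/H.png

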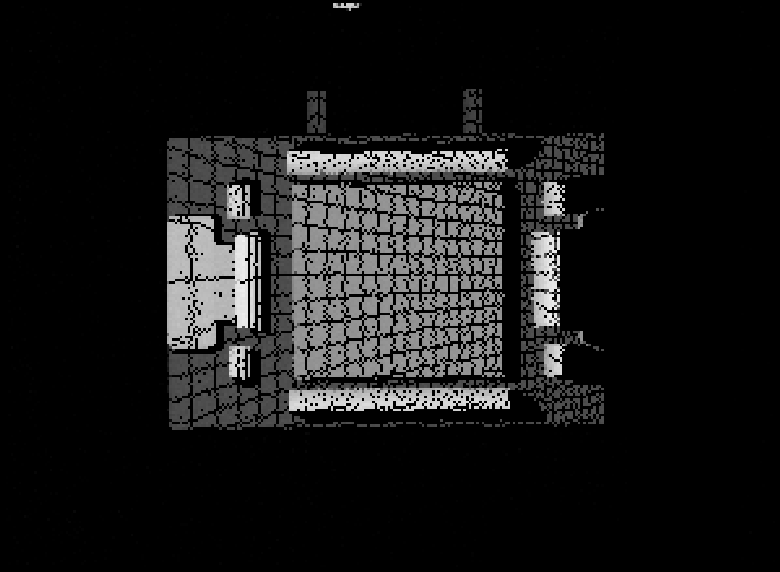

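```bash
python3 - <<'E'
from h import *
print(plan([546.5,270.8,110],down(np.radians(96))))
E
python3 -m creep '[[0,0.5,0,-0.1,0,0],[0.1,1,-0.08,-0.2,0,0],[0.1,1,-0.08,-0.2,0,0]]' -0.2; python3 - <<'E'
from h import *
st();print(plan([546.5,270.8,60],down(np.radians(96))))
E
```

```text
(array([ 0.6262,  1.9334, -0.1351]), array([-2.118e-01,  1.000e-04, -3.000e-04]))
time_s: 11.28
tcp_pos: [526.2, 165.8, 172.7]
tcp_rot: [1.77, 1.566, 1.865]
contact_force: [-0.6, -1.2, -0.5]
opening: 64.7
t 11.28 p [526.2 165.8 172.7] jaw [-0.095  0.995  0.004] x [-0.001  0.004 -1.   ] F [-0.6 -1.2 -0.5] T [ 0.08 -0.1   0.02] o 64.7 q [ 0.23  0.43 -0.78  1.85  0.35  1.    0.97]
(array([0.9426, 0.8509, 0.2523]), array([-0.0061, -0.0006, -0.0028]))
```

```bash
python3 -m creep '[[0.3,0.4,0.12,-0.006,0,0],[0.6,0.85,0.25,-0.006,0,0],[0.94,0.85,0.25,-0.006,0,0],[0.94,0.85,0.25,-0.006,0,0],[0.94,0.85,0.25,-0.006,0,0]]'; python3 - <<'E'
from h import *
st();im,W=cloud('wrist');cv2.imwrite('pics/w6.png',im)
d=np.hypot(W[...,0]-546,W[...,1]-270)
P=W[(d<40)&(W[...,2]>27)&(W[...,2]<36)]
print(len(P),cv2.minAreaRect(P[:,:2].astype(np.float32)))
print(plan([546.5,270.8,9],down(np.radians(95.9))))
E
```

```text
time_s: 11.9
tcp_pos: [549.9, 262.6, 61.3]
tcp_rot: [-0.071, 1.569, 0.021]
contact_force: [0.7, 0.1, -0.3]
opening: 35.1
t 11.9 p [549.9 262.6  61.3] jaw [-0.092  0.996 -0.   ] x [ 0.001  0.    -1.   ] F [ 0.7  0.1 -0.3] T [ 0.11 -0.11  0.02] o 35.1 q [-0.03  0.64 -0.68  1.81  0.51  0.87  0.71]
1554 ((545.961669921875, 271.6558837890625), (59.662479400634766, 13.631258010864258), 6.399257183074951)
(array([ 0.4416,  0.0701, -0.0266]), array([-0.0069,  0.0017, -0.0002]))
```

View pics/w6.png

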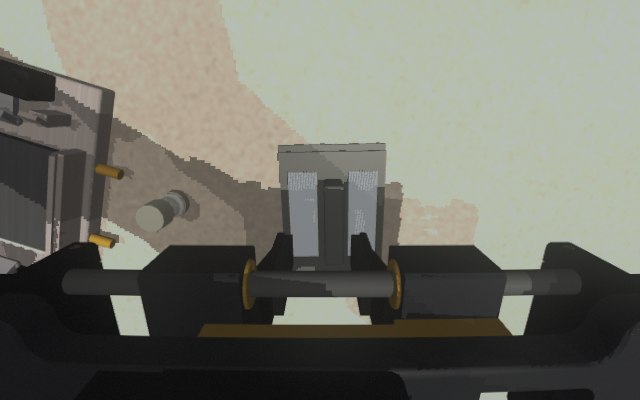

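```bash
python3 -m creep '[[0,0.072,-0.03,-0.007,0,0],[0.2,0.072,-0.03,-0.007,0,0],[0.43,0.072,-0.03,-0.007,0,0],[0.435,0.072,-0.03,-0.007,0,0],[0.435,0.072,-0.03,-0.007,0,0]]';python3 -m creep '[[0,0,0,0,0,0],[0,0,0,0,0,0],[0,0,0,0,0,0],[0,0,0,0,0,0]]' -1 45; python3 - <<'E'
from h import *
st()
E
```

```text
time_s: 12.58
tcp_pos: [545.1, 271.9, 9.3]
tcp_rot: [0.366, 1.569, 0.471]
contact_force: [-0.9, 0.3, 0.3]
opening: 35.1
time_s: 13.08
tcp_pos: [544.8, 271.3, 8.4]
tcp_rot: [-0.554, 1.57, -0.449]
contact_force: [-0.4, -0.7, 4.5]
opening: 13.7
t 13.07 p [544.8 271.3   8.4] jaw [-0.105  0.995 -0.   ] x [ 0. -0. -1.] F [-0.4 -0.7  4.5] T [-0.08 -0.03  0.04] o 13.7 q [-0.08  0.71 -0.63  1.83  0.58  0.79  0.66]
```

```bash
python3 -m creep '[[-0.2,0,0,0,0,0],[-0.5,0,0,0,0,0],[-0.8,0,0,0,0,0],[-0.8,0,0,0,0,0],[-0.8,0,0,0,0,0]]'; python3 - <<'E'
from h import *
s=st();im,W=cloud('wrist');cv2.imwrite('pics/w7.png',im)
R=rpy(s['tcp_rot']);T=(W.reshape(-1,3)-s['tcp_pos'])@R.as_matrix();T=T.reshape(400,640,3)
# tool frame: x down
for nm,lo,hi in(('ridge',-30,-18),('plate',-2,12)):
    m=(T[...,0]>lo)&(T[...,0]<hi)&(np.hypot(T[...,1],T[...,2])<75)
    m[235:]&=(np.abs(np.arange(640)-330)<400)
    k,l,st_,c=cv2.connectedComponentsWithStats(m.astype(np.uint8))
    for j in np.argsort(-st_[1:,4])[:4]+1:
        P=T[l==j];r=cv2.minAreaRect(P[:,1:].astype(np.float32));print(nm,len(P),st_[j],np.median(P[:,0]).round(1),np.round(r[0],1),np.round(r[1],1),round(r[2],1),'y',P[:,1].min().round(1),P[:,1].max().round(1),'z',P[:,2].min().round(1),P[:,2].max().round(1))
E
```

```text
time_s: 13.7
tcp_pos: [544.0, 270.6, 102.9]
tcp_rot: [-2.515, 1.569, -2.41]
contact_force: [0.0, 0.3, -1.7]
opening: 13.8
t 13.7 p [544.  270.6 102.9] jaw [-0.104  0.995 -0.001] x [-0.001 -0.001 -1.   ] F [ 0.   0.3 -1.7] T [ 0.08 -0.16  0.01] o 13.8 q [-0.02  0.59 -0.72  1.78  0.47  0.95  0.74]
ridge 1869 [ 287  216   70   55 1869] -22.6 [  0.7 -13.6] [28.7 31.1] 38.4 y -16.7 17.9 z -29.5 1.1
ridge 486 [309 297  25  20 486] -22.3 [ 0.4 23.1] [13.7 13.6] 1.1 y -6.4 7.2 z 16.2 30.0
ridge 1 [344 245   1   1   1] -18.7 [ 12.7 -13. ] [0. 0.] 0.0 y 12.7 12.7 z -13.0 -13.0
plate 10258 [  252   160   140    95 10258] 3.3 [  0.5 -25.5] [57.5 80.7] 89.9 y -39.9 40.9 z -54.3 3.3
plate 327 [296 297  52  24 327] 4.3 [ 0.9 45.2] [35.1 21.8] 1.1 y -16.9 18.2 z 34.1 56.2
```

View pics/w7.png

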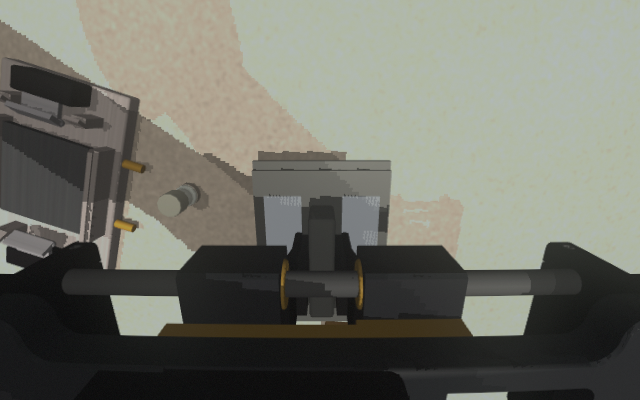

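```bash
python3 -m creep '[[0,-0.3,0,0,0,0],[0,-0.7,0,0,0,0],[0,-1,0.05,0.1,0,0],[0,-1,0.05,0.1,0,0]]'; python3 - <<'E'
from h import *
st();print(plan([540,30.7,90],down(np.radians(77.55))))
E
```

```text
time_s: 14.25
tcp_pos: [563.4, 147.8, 102.0]
tcp_rot: [-2.177, 1.566, -2.236]
contact_force: [-0.2, 1.0, -1.4]
opening: 13.5
t 14.25 p [563.4 147.8 102. ] jaw [ 0.059  0.998 -0.004] x [-0.003 -0.003 -1.   ] F [-0.2  1.  -1.4] T [ 0.15 -0.11  0.01] o 13.5 q [ 0.17  0.55 -0.68  1.84  0.43  0.91  0.8 ]
(array([ 0.1037, -0.9849, -0.1368]), array([ 0.1008, -0.0014,  0.0024]))
```

```bash
python3 -m creep '[[0.05,-0.3,-0.05,0.03,0,0],[0.1,-0.6,-0.1,0.06,0,0],[0.1,-0.95,-0.137,0.1,0,0.002],[0.1,-0.985,-0.137,0.1,0,0.002],[0.1,-0.985,-0.137,0.1,0,0.002],[0.1,-0.985,-0.137,0.1,0,0.002]]'; python3 - <<'E'
from h import *
S=[]
for i in range(4):
    s=st();S.append(np.r_[s['tcp_pos'],s['tcp_rot']*0]);im,W=cloud('wrist')
    if i==0: np.save('W8.npy',W)
cv2.imwrite('pics/w8.png',im);im,_=manip.get_image('side');cv2.imwrite('pics/s8.png',cv2.resize(im[180:290,270:450],None,fx=4,fy=4))
print(np.mean(S,0)[:3])
E
```

```text
time_s: 15.0
tcp_pos: [540.6, 37.7, 91.9]
tcp_rot: [1.657, 1.566, 1.451]
contact_force: [-0.2, 0.9, -1.0]
opening: 13.6
t 15.0 p [540.6  37.7  91.9] jaw [0.205 0.979 0.005] x [ 0.001  0.004 -1.   ] F [-0.2  0.9 -1. ] T [ 0.07 -0.12 -0.03] o 13.6 q [ 0.36  0.49 -0.65  1.95  0.39  0.83  0.86]
t 15.05 p [540.6  37.5  92. ] jaw [0.205 0.979 0.004] x [ 0.001  0.004 -1.   ] F [ 0.6  0.3 -2.3] T [ 0.09 -0.11 -0.01] o 13.5 q [ 0.36  0.49 -0.65  1.95  0.39  0.83  0.86]
t 15.1 p [540.6  37.2  92. ] jaw [0.205 0.979 0.004] x [ 0.001  0.004 -1.   ] F [ 0.7  0.1 -1.3] T [ 0.07 -0.16  0.01] o 13.7 q [ 0.36  0.49 -0.65  1.95  0.39  0.83  0.86]
t 15.15 p [540.6  36.9  92. ] jaw [0.206 0.979 0.004] x [ 0.001  0.004 -1.   ] F [-0.   0.5 -1.8] T [ 0.06 -0.18 -0.03] o 13.5 q [ 0.36  0.49 -0.65  1.95  0.39  0.83  0.86]
[540.58169543  37.29823225  91.97233688]
```

View pics/w8.png

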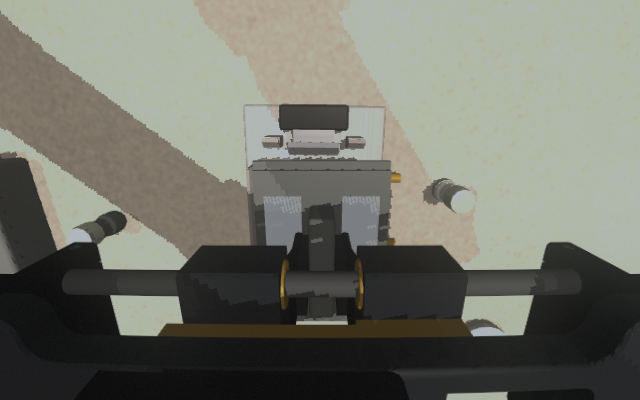

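View pics/s8.png

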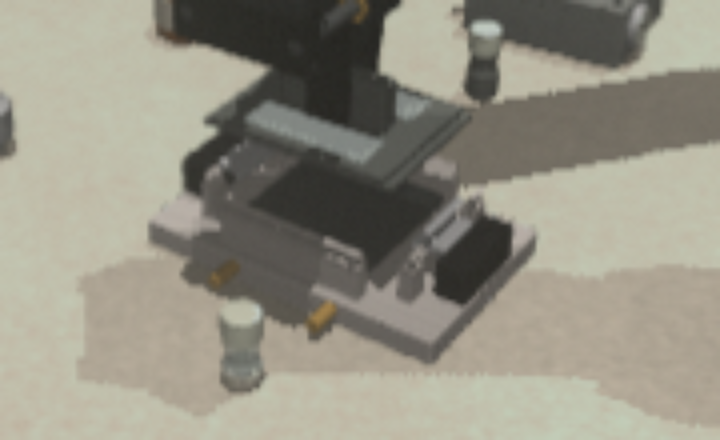

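```bash
python3 -m creep '[[0,0,0,0,0,0],[0,0,0,0,0,0],[0,0,0,0,0,0],[0,0,0,0,0,0],[0,0,0,0,0,0],[0,0,0,0,0,0],[0,0,0,0,0,0],[0,0,0,0,0,0]]'; python3 - <<'E'
from h import *
S=[]
for i in range(3):
    s=st();S.append(s['tcp_pos']);im,W=cloud('wrist')
np.save('W8.npy',W);print(np.mean(S,0))
R=rpy(s['tcp_rot']).as_matrix();T=(W-s['tcp_pos'])@R
m=(T[...,0]>-2)&(T[...,0]<12)&(np.hypot(T[...,1],T[...,2])<75);P=T[m];print('cover',P.min(0),P.max(0))
k,l,q,c=cv2.connectedComponentsWithStats(m.astype(np.uint8))
for j in np.argsort(-q[1:,4])[:2]+1:
    P=T[l==j];print(len(P),cv2.minAreaRect(P[:,1:].astype(np.float32)))
for lo,hi in((11,20),(24,42)):
    z=W[...,2];m=(z>lo)&(z<hi)&(np.hypot(W[...,0]-541,W[...,1]-31)<110)
    k,l,q,c=cv2.connectedComponentsWithStats(m.astype(np.uint8))
    for j in np.argsort(-q[1:,4])[:4]+1:
        P=T[l==j];r=cv2.minAreaRect(P[:,1:].astype(np.float32));print(lo,len(P),np.round(P.min(0),1),np.round(P.max(0),1),np.round(r[0],1),np.round(r[1],1),round(r[2],1))
print(plan([540,30.7,60],down(np.radians(77.55)),cur=(np.mean(S,0),rpy(s['tcp_rot']))))
E
```

```text
time_s: 16.25
tcp_pos: [540.5, 35.5, 92.0]
tcp_rot: [1.626, 1.568, 1.416]
contact_force: [0.3, -0.6, -1.1]
opening: 13.6
t 16.25 p [540.5  35.5  92. ] jaw [0.208 0.978 0.003] x [ 0.     0.003 -1.   ] F [ 0.3 -0.6 -1.1] T [ 0.1  -0.11  0.01] o 13.6 q [ 0.36  0.49 -0.65  1.95  0.39  0.83  0.86]
t 16.3 p [540.6  35.5  92. ] jaw [0.208 0.978 0.003] x [ 0.     0.003 -1.   ] F [-0.5 -0.2 -1.4] T [ 0.02 -0.15  0.02] o 13.7 q [ 0.36  0.49 -0.65  1.95  0.39  0.83  0.86]
t 16.35 p [540.5  35.4  92. ] jaw [0.208 0.978 0.003] x [ 0.     0.003 -1.   ] F [ 1.  -0.3 -0.5] T [ 0.12 -0.13 -0.05] o 14.1 q [ 0.36  0.49 -0.65  1.95  0.39  0.83  0.86]
[540.54553957  35.45171492  91.9875554 ]
cover [ -1.96606147 -39.84767347 -54.19646397] [ 9.77362238 40.88159427 56.31729502]
10241 ((0.515106201171875, -25.424299240112305), (57.549381256103516, 80.66845703125), 89.8982162475586)
328 ((0.41835975646972656, 45.18922424316406), (21.819799423217773, 34.92658233642578), 89.22689056396484)
11 4483 [ 71.9 -60.7 -87.7] [ 79.7  52.3 -37. ] [ -4.2 -62.2] [112.9  50.7] 0.2
11 93 [ 77.2  58.7 -32.4] [ 81.2  68.5 -25.4] [ 63.6 -28.9] [9.8 7. ] 0.3
11 80 [ 72.7 100.1 -22.3] [ 81.2 104.9  -8.5] [102.1 -15.1] [14.   3.8] 81.5
11 66 [77.8 59.5 27.3] [81.2 68.  33.6] [63.7 30.6] [8.4 6.2] 3.6
24 2282 [ 52.5 -28.9 -86.9] [ 57.8  21.1 -60.7] [ -3.9 -73.8] [26.1 50. ] 90.0
24 219 [ 50.  -22.8 -55.7] [ 57.4  14.2 -51.2] [ -4.3 -53.4] [ 4.5 37. ] 89.9
24 187 [ 50.4  99.8 -22.9] [ 67.  105.1  -7.9] [102.1 -15.2] [15.2  4.2] 81.6
24 151 [ 49.9 -41.4 -64.3] [ 67.8 -29.  -56.3] [-35.2 -60.3] [12.4  7.9] 1.1
(array([ 0.2664, -0.0405,  0.0038]), array([ 0.005 , -0.0001, -0.0019]))
```

```bash
python3 -m creep '[[0.1,-0.04,0,0.003,0,0],[0.2,-0.04,0,0.003,0,0],[0.2,-0.04,0,0.003,0,0],[0.2,-0.04,0,0.003,0,0],[0.2,-0.04,0,0.003,0,0],[0.2,-0.04,0,0.003,0,0]]'; cat > m.py <<'E'
from h import *
S=[]
for i in range(3):
    s=st();S.append(s['tcp_pos']);im,W=cloud('wrist')
tp=np.mean(S,0);print(tp)
R=rpy(s['tcp_rot']).as_matrix();T=(W-tp)@R
m=(T[...,0]>-2)&(T[...,0]<12)&(np.hypot(T[...,1],T[...,2])<75)
k,l,q,c=cv2.connectedComponentsWithStats(m.astype(np.uint8))
for j in np.argsort(-q[1:,4])[:2]+1:
    P=T[l==j];print('cov',len(P),P.min(0).round(1),P.max(0).round(1),cv2.minAreaRect(P[:,1:].astype(np.float32))[2])
z=W[...,2];m=(z>11)&(z<20)&(np.hypot(W[...,0]-541,W[...,1]-31)<110)
k,l,q,c=cv2.connectedComponentsWithStats(m.astype(np.uint8))
for j in np.argsort(-q[1:,4])[:1]+1:
    P=T[l==j];r=cv2.minAreaRect(P[:,1:].astype(np.float32));print('base',len(P),np.round(P.min(0),1),np.round(P.max(0),1),np.round(r[0],1),np.round(r[1],1),round(r[2],1))
print(((np.array([540.7,31.05,30])-tp)@R).round(1))
cv2.imwrite('pics/wm.png',im)
E
python3 m.py
```

```text
time_s: 17.15
tcp_pos: [539.8, 30.9, 68.3]
tcp_rot: [1.422, 1.568, 1.208]
contact_force: [-0.2, 0.6, -0.8]
opening: 13.8
t 17.15 p [539.8  30.9  68.3] jaw [0.212 0.977 0.003] x [ 0.001  0.003 -1.   ] F [-0.2  0.6 -0.8] T [ 0.1  -0.17  0.02] o 13.8 q [ 0.35  0.52 -0.63  1.97  0.42  0.78  0.84]
t 17.2 p [539.8  30.9  68.2] jaw [0.212 0.977 0.003] x [ 0.001  0.003 -1.   ] F [-0.1  0.9 -1.1] T [ 0.1  -0.09  0.05] o 13.5 q [ 0.35  0.52 -0.63  1.97  0.42  0.78  0.84]
t 17.25 p [539.7  30.9  68.2] jaw [0.212 0.977 0.003] x [ 0.001  0.003 -1.   ] F [-0.3 -0.1 -1.6] T [ 0.1  -0.17 -0.02] o 13.6 q [ 0.35  0.52 -0.63  1.97  0.42  0.78  0.84]
[539.76490951  30.90698444  68.24238433]
cov 10251 [ -1.9 -40.  -54.3] [10.  40.6  3.6] 0.013005543500185013
cov 330 [  1.5 -17.   34.5] [ 7.6 17.8 56.5] 89.89710235595703
base 4779 [ 48.5 -56.3 -87.7] [ 56.2  56.5 -37.8] [  0.1 -62.7] [112.8  49.7] 0.1
[38.2  0.2  0.9]
```

```bash
python3 -m creep '[[0.04,0,0,0,0,0],[0.08,0,0,0,0,0],[0.12,0,0,0,0,0],[0.14,0,0,0,0,0],[0.14,0,0,0,0,0],[0.14,0,0,0,0,0]]'; python3 -c "
from h import *
st()"; python3 -m creep '[[0.02,0,0,0,0,0],[0.04,0,0,0,0,0],[0.04,0,0,0,0,0]]'; python3 -c "
from h import *
st()"
```

```text
time_s: 18.05
tcp_pos: [539.7, 30.9, 51.3]
tcp_rot: [1.569, 1.568, 1.355]
contact_force: [-0.4, -0.3, -2.3]
opening: 13.8
t 18.05 p [539.7  30.9  51.3] jaw [0.213 0.977 0.003] x [ 0.001  0.003 -1.   ] F [-0.4 -0.3 -2.3] T [ 0.1  -0.15  0.01] o 13.8 q [ 0.34  0.55 -0.61  1.98  0.45  0.75  0.82]
time_s: 18.42
tcp_pos: [540.1, 31.1, 47.1]
tcp_rot: [1.284, 1.567, 1.07]
contact_force: [-1.2, 0.5, 5.0]
opening: 13.7
t 18.43 p [540.1  31.1  47.1] jaw [0.213 0.977 0.003] x [ 0.002  0.003 -1.   ] F [-1.2  0.5  5. ] T [-0.01  0.1  -0.01] o 13.7 q [ 0.33  0.55 -0.61  1.98  0.45  0.74  0.81]
```

```bash
for i in 1; do python3 -m creep '[[0.015,0,0,0,0,0],[0.03,0,0,0,0,0],[0.03,0,0,0,0,0]]'; done; python3 -c "
from h import *
st()"; python3 -m creep '[[0.015,0,0,0,0,0],[0.03,0,0,0,0,0],[0.03,0,0,0,0,0]]'; python3 -c "
from h import *
st()"
```

```text
time_s: 18.8
tcp_pos: [540.6, 31.4, 44.5]
tcp_rot: [0.951, 1.567, 0.737]
contact_force: [-3.3, -0.6, 11.7]
opening: 13.9
t 18.8 p [540.6  31.4  44.5] jaw [0.212 0.977 0.003] x [ 0.003  0.003 -1.   ] F [-3.3 -0.6 11.7] T [-0.05  0.3  -0.05] o 13.9 q [ 0.33  0.56 -0.6   1.98  0.46  0.74  0.81]
time_s: 19.18
tcp_pos: [539.3, 31.4, 38.4]
tcp_rot: [1.721, 1.567, 1.507]
contact_force: [2.3, 1.4, -9.0]
opening: 13.7
t 19.18 p [539.3  31.4  38.4] jaw [0.212 0.977 0.004] x [ 0.     0.004 -1.   ] F [ 2.3  1.4 -9. ] T [ 0.51 -0.64 -0.03] o 13.7 q [ 0.32  0.56 -0.6   1.99  0.46  0.73  0.8 ]
```

```bash
python3 -m creep '[[0.02,0,0,0,0,0],[0.04,0,0,0,0,0],[0.04,0,0,0,0,0],[0.04,0,0,0,0,0]]'; python3 -c "
from h import *
st()"
```

```text
time_s: 19.68
tcp_pos: [539.3, 31.1, 35.0]
tcp_rot: [1.813, 1.568, 1.599]
contact_force: [-3.0, 1.0, 6.0]
opening: 13.6
t 19.68 p [539.3  31.1  35. ] jaw [0.212 0.977 0.002] x [-0.     0.002 -1.   ] F [-3.  1.  6.] T [0.19 0.56 0.05] o 13.6 q [ 0.32  0.57 -0.59  1.99  0.47  0.72  0.8 ]
```

```bash
python3 -m creep '[[0.01,0,0,0,0,0],[0.02,0,0,0,0,0],[0.02,0,0,0,0,0],[0.02,0,0,0,0,0],[0.02,0,0,0,0,0],[0.02,0,0,0,0,0]]'; python3 - <<'E'
from h import *
st()
im,W=cloud('wrist');cv2.imwrite('pics/w9.png',im);cv2.imwrite('pics/w9z.png',cv2.resize(im[80:260,220:420],None,fx=3.3,fy=3.3));im,_=manip.get_image('side');cv2.imwrite('pics/s9.png',cv2.resize(im[190:285,285:425],None,fx=5,fy=5,interpolation=cv2.INTER_CUBIC))
s=st();z=W[...,2]
R=rpy(s['tcp_rot']).as_matrix();T=(W-s['tcp_pos'])@R
# plate top height by patches (window sides) in tool z
for a,b in((-54,-51),(-48,-42),(-40,-30),(-30,-20)):
  for y0,y1 in((-38,-20),(-15,15),(20,38)):
    m=(T[...,2]>a)&(T[...,2]<b)&(T[...,1]>y0)&(T[...,1]<y1)&(z<45);print(a,y0,m.sum(),np.median(z[m]).round(2) if m.sum() else None)
m=(z>11)&(z<19)&(T[...,2]<-60)&(T[...,2]>-86)&(abs(T[...,1])<50);print('base z',np.median(z[m]))
# near clip profile
for a in range(-90,-44,2):
    m=(T[...,2]>a)&(T[...,2]<a+2)&(abs(T[...,1])<14);print(a+1,np.round(np.percentile(z[m],[10,50,90]),1) if m.sum() else None,end=' ')
E
```

```text
time_s: 20.42
tcp_pos: [539.3, 31.1, 33.1]
tcp_rot: [1.763, 1.569, 1.549]
contact_force: [-4.8, 0.1, 10.9]
opening: 13.5
t 20.43 p [539.3  31.1  33.1] jaw [0.212 0.977 0.002] x [ 0.     0.002 -1.   ] F [-4.8  0.1 10.9] T [ 0.14  0.9  -0.01] o 13.5 q [ 0.32  0.57 -0.59  1.99  0.47  0.72  0.8 ]
t 20.52 p [539.3  31.2  33.1] jaw [0.212 0.977 0.002] x [ 0.     0.002 -1.   ] F [-4.4  0.1 10. ] T [0.17 0.85 0.04] o 13.1 q [ 0.32  0.57 -0.59  1.99  0.47  0.72  0.8 ]
-54 -38 195 27.21
-54 -15 218 38.77
-54 20 186 27.32
-48 -38 311 30.27
-48 -15 533 30.34
-48 20 314 30.35
-40 -38 519 30.46
-40 -15 865 30.34
-40 20 516 30.44
-30 -38 476 30.62
-30 -15 646 30.8
-30 20 475 30.76
base z 15.458987268544234
-89 [-1.6 -0.8  0.2] -87 [35.  36.3 37.4] -85 [36.5 37.3 38. ] -83 [36.6 37.4 38.3] -81 [36.6 37.5 38.3] -79 [36.5 37.4 38.2] -77 [36.7 37.4 38.2] -75 [36.5 37.4 38.2] -73 [36.6 37.5 38.3] -71 [36.6 37.5 38.3] -69 [35.8 36.5 37.4] -67 [35.8 36.4 37.3] -65 [35.5 36.4 37.4] -63 [35.6 36.4 37.2] -61 [35.9 37.  45.7] -59 [45.1 46.1 47.1] -57 [44.7 46.2 47.2] -55 [41.5 42.8 43.7] -53 [37.7 39.2 40.8] -51 [35.3 36.2 37.3] -49 [27.4 29.8 30.9] -47 [29.5 30.2 31.1] -45 [29.6 30.5 31.2]
```

View pics/w9z.png

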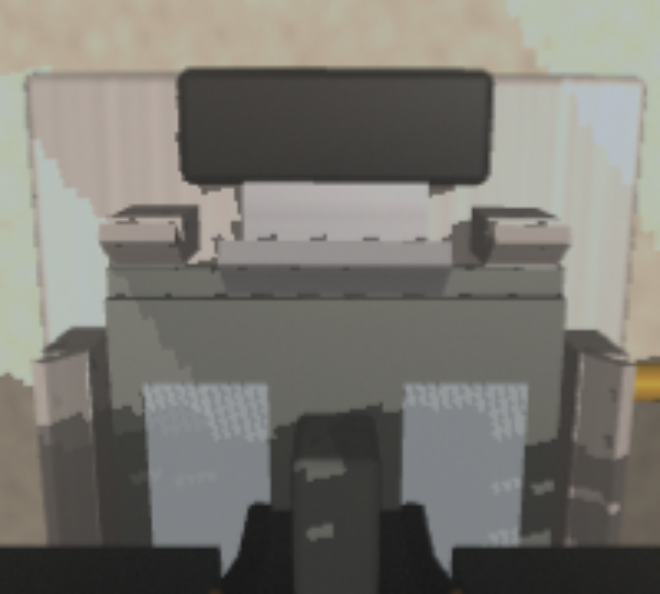

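View pics/s9.png

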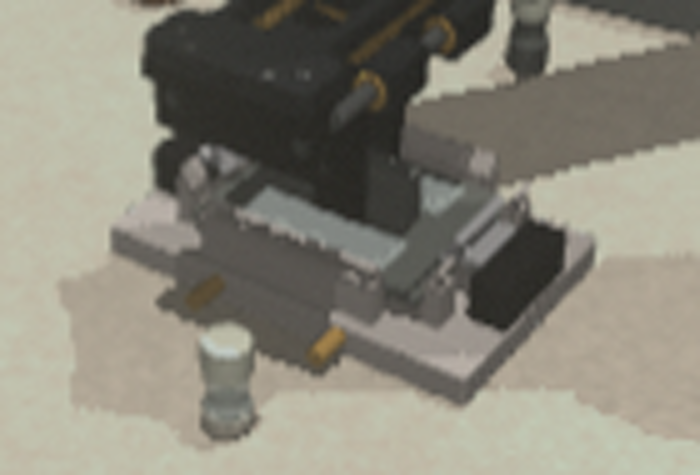

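```bash
python3 - <<'E'
from h import *
im,W=cloud('wrist');s=st();z=W[...,2]
R=rpy(s['tcp_rot']).as_matrix();T=(W-s['tcp_pos'])@R
def fit(m,n):
    A=np.c_[T[m][:,1:],np.ones(m.sum())];c=np.linalg.lstsq(A,z[m],rcond=None)[0]
    r=z[m]-A@c;k=abs(r)<1.2;c=np.linalg.lstsq(A[k],z[m][k],rcond=None)[0];print(n,m.sum(),'slope y,z',c[:2].round(4),'c',c[2].round(2))
fit((z>27.8)&(z<34)&(abs(T[...,1])<38)&(abs(T[...,1])>22)&(abs(T[...,2])<49),'plate')
fit((z>53)&(z<60)&(abs(T[...,1])<6)&(abs(T[...,2])<30),'ridge top')
fit((z>11)&(z<19)&(abs(T[...,1])<54)&(abs(T[...,2])<86),'base')
m=(z>20)&(z<60)&(T[...,2]>35)&(T[...,2]<75)&(abs(T[...,1])<45)
for a in range(34,76,3):
    k=m&(T[...,2]>a)&(T[...,2]<a+3);print(a,k.sum(),np.percentile(z[k],[5,50,95]).round(1) if k.sum() else '',end=' ')
W=np.load('W8.npy');z=W[...,2];T=(W-[540.55,35.45,92])@R
fit((z>82)&(z<94)&(abs(T[...,1])<38)&(abs(T[...,1])>22)&(abs(T[...,2])<49),'plate in air')
E
```

```text
t 20.57 p [539.3  31.1  33.1] jaw [0.212 0.977 0.002] x [ 0.     0.002 -1.   ] F [-4.9  1.1  9.5] T [ 0.2   0.87 -0.04] o 13.9 q [ 0.32  0.57 -0.59  1.99  0.47  0.72  0.8 ]
plate 4024 slope y,z [0.0005 0.0096] c 30.79
ridge top 1662 slope y,z [ 0.0017 -0.0014] c 56.2
base 5522 slope y,z [0.0001 0.0008] c 15.5
34 6 [30.1 30.3 31. ] 37 13 [29.7 30.3 31. ] 40 14 [29.5 30.  30.9] 43 17 [29.2 30.3 31.1] 46 42 [29.  30.2 31.1] 49 81 [29.2 30.1 30.9] 52 160 [26.3 27.6 34.2] 55 42 [26.1 27.  27.5] 58 0  61 0  64 0  67 0  70 0  73 0  plate in air 4055 slope y,z [0.0036 0.0118] c 89.69
```

View pics/w9.png

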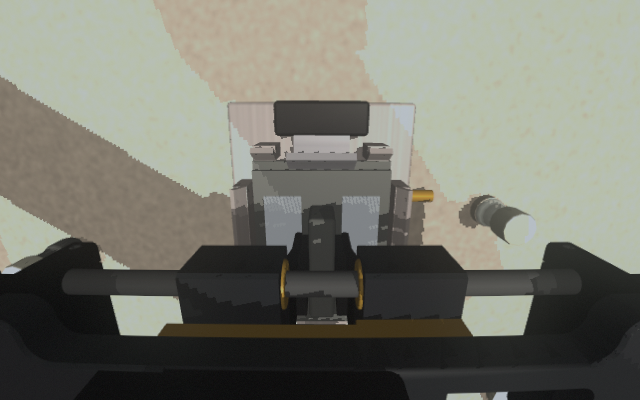

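```bash
python3 -m creep '[[0,0,0,0,0,0],[0,0,0,0,0,0],[0,0,0,0,0,0],[0,0,0,0,0,0],[0,0,0,0,0,0],[0,0,0,0,0,0]]'; python3 - <<'E'
from h import *
st();im,_=manip.get_image('top');cv2.imwrite('pics/top9.png',cv2.resize(cv2.convertScaleAbs(im[140:290,190:450],alpha=1.8),None,fx=3,fy=3,interpolation=cv2.INTER_CUBIC))
E
```

```text
time_s: 21.32
tcp_pos: [539.3, 31.1, 33.1]
tcp_rot: [1.801, 1.569, 1.587]
contact_force: [-4.7, 0.9, 10.4]
opening: 13.8
t 21.32 p [539.3  31.1  33.1] jaw [0.212 0.977 0.002] x [-0.     0.002 -1.   ] F [-4.7  0.9 10.4] T [0.17 0.81 0.02] o 13.8 q [ 0.32  0.57 -0.59  1.99  0.47  0.72  0.8 ]
```

View pics/top9.png

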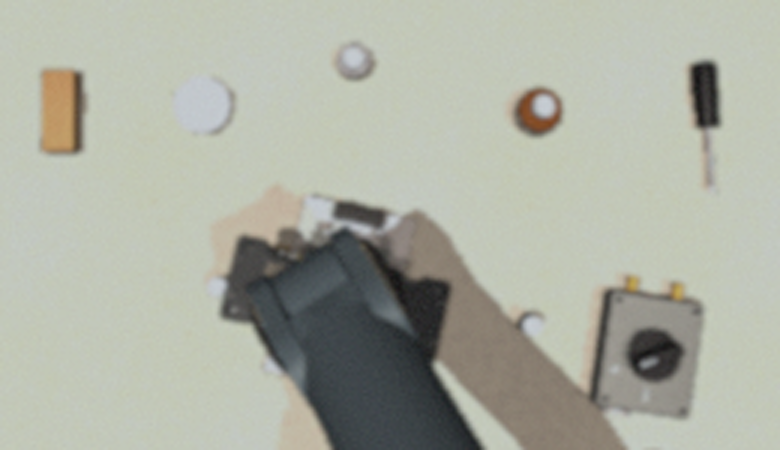

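The bystanders are where they were, the knob pointer faces the stud (615,370), and the press is steady. I'm handing in.

```bash
python3 -c "
from workcell import manip
print(manip.sign_off())"
```

```text
the job is handed in; nothing more can be done
None
```

The gas was opened first, then the cover was snapped onto the chamber. I handed in at about 21 s, with the arm still gripping the cover and pressing down.

- **Knob:** I pressed it to the bottom, turned it about 60° clockwise to the round stud and let it go. Afterwards it stood as high above the mixer top as before the turn (15.1 and 40.9 mm). It is therefore locked, and its pointer faces the stud.
- **Cover:** I gripped it by the ridge and pressed it onto the chamber; resistance rose to about 12 N, then dropped as it went in. Both ends then measured level, with the plate top at about 30.7 mm, below the clip noses at 35 mm. I take this to mean both clips are closed, but the gripper partly hid the +x clip.
- **Final press:** The force was steady at about 10.4 N, plus the cover's weight. That puts the bed about 5 mm down, by both the depth reading and the spring force.
- **Side load:** A sideways force of about 4.7 N remained while pressing, and I left it as it was.
- **Other things:** All the bystanders were standing where they had been, although in the last top view the arm partly covered the vial.

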